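# Put the vial away in the push-to-open cabinet's door pocket

## Robot

A 6-joint arm with a two-finger parallel gripper is mounted at the origin on a cart in front of the work surface, level with it; the furniture and walls round the work are solid. World frame = base frame: x ahead of the robot, y to its left, z up, the work surface at z = 0. Lengths are in mm, angles in rad, forces in N, time in s.
With the tool pointing down it reaches from about 275 to 1000 mm from the base axis. Payload 8.4 kg.
Tool frame: the origin (TCP) lies between the finger pads; the fingertips stand 22 mm ahead of it and the grasp point (between the pads) lies 3 mm ahead of it (r.nose_length is the z of the fingertips in the tool frame, in mm); z points along the fingers, y is the line along which they close (so a half turn about z gives the same grasp; the last joint's range is limited). The gripper opens to 85 mm and grips with 20 to 120 N. Pads are 22 mm wide; open, the fingers measure 114 mm over their backs; the gripper's body (76 mm by 85 mm) begins 54 mm behind the grasp point. The pads swing forward as they close: fully open they stand 13 mm farther back than shut.
Start: joints at [1.159, 0.353, 1.633, -0, 1.155, -0.002], TCP at [249.015, 573.254, 253.281] pointing down, gripper open.
Joint ranges: [-2.63, 2.63], [-0.92, 2.1], [0.06, 2.66], [-1.3, 4.44], [0, 2.69], [-3.02, 3.02]. Speed limits (rad/s): [2.22, 2.22, 2.79, 3.14, 3.14, 3.14].

## Interface

Orientations are given as [roll, pitch, yaw] about the fixed x, y, z axes, in that order (R = Rz(yaw) Ry(pitch) Rx(roll)).
In Python, from rig import r gives the robot as it stands.
- The arm moves only by the shell command python3 steer.py [FORCE], which reads ROWS from standard input. ROWS is a JSON list that holds a single list of rows (three levels of brackets), with 1 to 5 rows, each of 7 numbers: a rotation vector rx, ry, rz in rad, then dx, dy, dz in mm, then the opening from 0.0 (shut) to 1.0 (fully open); each row shifts and turns the commanded pose from where the row before left it, along the tool's axes as they then stand; what a row does not reach is not made up. A row lasts 1/12 s, in which the tool goes at most 41.7 mm and 0.125 rad, less where a joint would pass 70% of its speed; a pose out of reach is approached as far as the arm can. The fingers move at their own pace and stop on an object; FORCE is the grip in N (left out, the last holds). Time passes only in rows, so rows that do not move let the fingers close. It prints the time, the measured TCP pose, the force, the opening and the grip force at its end. Input that does not fit is refused with a message, and nothing moves.
- r.sense(): the state, without advancing time (a new reading comes with each control period).
- r.grab_frame(name): name is "side" or "top"; returns the picture (420x560x3 uint8, red, green, blue); there is no depth.
- r.camera_params(name): a dict with "fx", "fy", "cx", "cy" (pixels), "dist_coeffs" ([k1, k2, p1, p2, k3] as OpenCV has them; the pictures are not rectified), "rvec" (rotation vector, rad) and "tvec" (3), from world to camera coordinates, as OpenCV has them. Camera axes: x right, y down, z forward; pixel columns grow to the right and rows downward; lengths in mm; the calibration is good to about 2 mm. A picture is of the moment at which its call begins. camera_params takes no time and is no camera call.
- r.sign_off(): hands the job in; it is judged then, once.
The state is a dict: "clock": time; "qpos": joint angles; "qvel": joint speeds; "joint_efforts": joint torques, N m; "eef_pos": TCP position; "tcp_rot": TCP orientation; "contact_force": force on the tool from outside, world axes, zero at the start; "wrist_torque": the same for the moment, N m; "opening": opening from 0.0 (shut) to 1.0 (fully open); "grasp_force": force on a finger pad.
Only numpy, scipy, OpenCV 4.12 (cv2) and the standard library are available. Lean on these libraries where they do the work, as an engineer would, in place of code of your own. Each camera call takes 0.05 s, during which the arm holds its last target. There are 200 camera calls.

## Task

Put the small white vial away in the low bench cabinet. Its door has no handle: push in its free edge so that the spring catch lets go and the door pops ajar, swing the door wide open (about square to the cabinet, and leave it so), then stand the vial upright in the metal pocket on the inside of the door. Leave the petri dish and the timer where they are.

Things in the scene. Friction and masses are not known exactly. Their poses are not given: they have to be found in the camera images.
- cabinet: Grey metal cabinet fixed on the worktop, 120 deep x 210 wide x 115 mm high, a white door over its whole front. Origin: centre of its underside; x points to its back, y to its left seen from the front (hinge side), z up. Shut, the door's inner face is at x = -70 mm (10 mm before the carcass), its outer face at x = -82 mm.
- door_hinge (a point): Point on the door's upright hinge line, 60 mm above the worktop, at the left end of the door's inner face. Turns with the door: x points out of the inner face, y along the door from free edge to hinge (the door stretches 210 mm to -y). Opening turns it clockwise seen from above: the free edge comes out to the front.
- door_edge (a point): Point on the door's outer face, 195 mm from the hinge line, at the door's upper edge 113 mm above the worktop; axes as at door_hinge, turning with the door. Push near here, 20 to 40 mm lower. The door is 12 mm thick and spans heights 8 to 113 mm.
- leaf (a joint): Door angle, rad: 0 shut and caught, positive open, stops at -0.045 (pushed in) and 1.75. Pushed to about -0.03 (6 mm at the edge, 2 to 4 N, more if hit fast; best pushed to the stop) the catch lets go for good; as the pusher backs off a spring swings it to about 0.4, leaving 70 mm behind the free edge for closed fingertips. Then it is free, damped 0.15 N m s/rad, and stays where left.
- pocket (a point): Centre of the inner floor of the open-topped aluminium pocket inside the door: 62 mm above the worktop, 85 mm from the hinge line, 22 mm from the inner face. Inside 44 mm (its x, out of the inner face) by 90 mm (its y, along the door to the hinge); walls 3 mm thick, 28 mm high; the door rises 51 mm above the floor. Put fingers in with their closing line along the door.
- vial: Small white screw-cap vial standing on the worktop, 28 mm high, body 21 mm, cap 25 mm in diameter (the top 10 mm). Origin: centre of its underside, z up along its axis. About 20 g.
- petri_dish: Round flat petri dish, 61 mm across, 16 mm high; leave alone. Origin: centre of its underside.
- kitchen_timer: White square timer with a small display, 64 x 64 x 19 mm; leave alone. Origin: centre of its underside.

How it is judged (in metres and radians):
On the way, in this order (a step that is already met when the one before it is completed fails the run):
1. the door has popped ajar (0.2 rad or more) (value of joint leaf above 0.2 rad), for 0.1 s.
2. the door is swung wide open (1.2 rad or more) (value of joint leaf above 1.2 rad), for 0.2 s.
At the end, for the whole second after the job is handed in: The door stands open by at least 1.2 rad (69 degrees) and at rest; the vial stands upright (within 0.3 rad) on the floor of the door pocket, inside its walls, at rest (value of joint leaf above 1.2 rad and x of vial in the frame of pocket between -0.022 and 0.022 m and y of vial in the frame of pocket between -0.045 and 0.045 m and z of vial in the frame of pocket between -0.004 and 0.006 m and angle between vial's own z axis and vertical below 0.3 rad and linear speed of vial below 0.03 m/s and velocity of joint leaf between -0.1 and 0.1 rad/s); the robot touches nothing.
It fails at once if the petri dish is shifted by more than 30 mm (distance of petri_dish from where it was at the start of the episode above 0.03 m).
It fails at once if the timer is shifted by more than 30 mm (distance of kitchen_timer from where it was at the start of the episode above 0.03 m).
It also fails if it takes over 67 s, if anything falls off the work surface, if the arm or the gripper's body presses on something with over 40 N, if the wrist force passes 120 N, or if a joint passes its speed limit or range.

## Working session

There is one attempt and no reset: what is moved stays moved. The work goes in short steps, Python scripts to look and compute and a shell command to move; the robot and the scene stay as the last step left them, time stands still between calls to the robot, and variables do not carry over. Pictures are saved under pics/ and viewed, at most 10 in all, crops included, and the job is handed in when it is done.

```bash
ls; mkdir -p pics
python3 - <<'E'
from rig import r
import cv2,numpy as np
for n in("top","side"):
    f=r.grab_frame(n); cv2.imwrite(f"pics/{n}0.png",f[:,:,::-1])
    p=r.camera_params(n); print(n,p)
    R=cv2.Rodrigues(np.array(p["rvec"],float))[0]; print(-R.T@np.array(p["tvec"]).ravel())
print(r.sense())
E
```

```text
pics
rig.py
steer.py
top {'fx': 393.3184597494368, 'fy': 393.3184597494368, 'cx': 284.9089829876808, 'cy': 206.49625563504588, 'dist_coeffs': array([-0.07853541,  0.        ,  0.        ,  0.        ,  0.        ]), 'rvec': array([ 2.08125626, -2.14318628,  0.22554455]), 'tvec': array([ 64.77354075, 586.85209493, 983.20123238])}
[ 371.30995296   54.14993512 1083.73075975]
side {'fx': 469.56584814805, 'fy': 469.56584814805, 'cx': 280.3612800557985, 'cy': 212.1678518238426, 'dist_coeffs': array([-0.13690877,  0.        ,  0.        ,  0.        ,  0.        ]), 'rvec': array([ 1.96710105, -0.48182325,  0.26828441]), 'tvec': array([-485.28220627,  226.36921274,  865.18255589])}
[ 141.26655845 -835.38398139  563.43593987]
{'clock': 0.1, 'qpos': array([ 1.15861092e+00,  3.53600297e-01,  1.63404563e+00,  1.23907957e-05,
        1.15520295e+00, -2.39830428e-03]), 'qvel': array([-1.00559723e-03, -2.66425827e-03, -1.09291958e-03, -3.16153456e-05,
        3.19061057e-04, -1.09494272e-03]), 'joint_efforts': array([-3.70662519e-04, -6.06350756e+01, -3.42820072e+01, -1.08563211e-05,
        4.02216931e-03,  3.18290860e-08]), 'eef_pos': array([248.84674488, 572.8946464 , 252.62941341]), 'tcp_rot': array([-3.14033646e+00, -1.43425311e-05,  2.73180053e+00]), 'contact_force': array([ 0.4225181 ,  0.08456248, -0.99704954]), 'wrist_torque': array([0.00324791, 0.00450837, 0.05016035]), 'grasp_force': 0.0, 'opening': 0.9974543822500658}
```

View pics/top0.png

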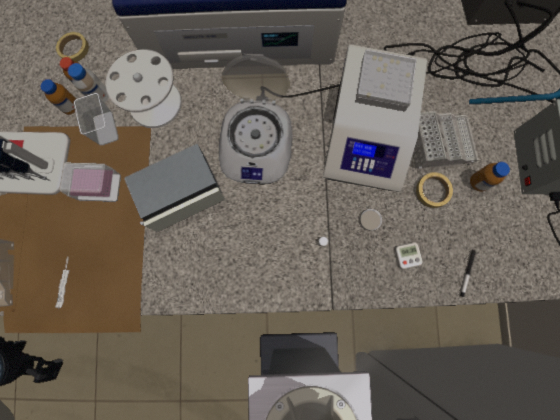

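View pics/side0.png

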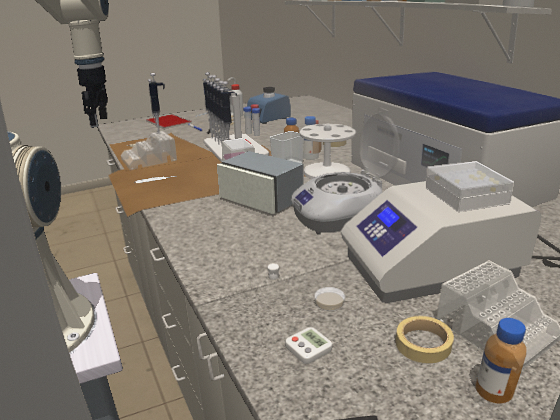

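The top view shows the cabinet at (175,187) with its white door facing the robot, the vial at (323,241), the dish at (371,219) and the timer at (409,256). The side view shows the door front at (245,183) and the vial at (273,268). Next I'll zoom in and measure.

```bash
cat > h.py <<'E'
import cv2,numpy as np
def cam(r,n):
    p=r.camera_params(n); K=np.array([[p["fx"],0,p["cx"]],[0,p["fy"],p["cy"]],[0,0,1]])
    return K,np.array(p["dist_coeffs"],float),np.array(p["rvec"],float),np.array(p["tvec"],float)
def ray(r,n,uv):
    K,d,rv,t=cam(r,n); R=cv2.Rodrigues(rv)[0]
    q=cv2.undistortPoints(np.array(uv,float).reshape(-1,1,2),K,d).reshape(-1,2)
    D=np.c_[q,np.ones(len(q))]@R; return -R.T@t,D
def onz(r,n,uv,z):
    C,D=ray(r,n,uv); return C+D*((z-C[2])/D[:,2])[:,None]
def proj(r,n,X):
    K,d,rv,t=cam(r,n); return cv2.projectPoints(np.array(X,float).reshape(-1,3),rv,t,K,d)[0].reshape(-1,2)
E
python3 - <<'E'
import cv2,numpy as np
a=cv2.imread("pics/top0.png")[140:240,115:235];b=cv2.imread("pics/side0.png")[140:220,205:315]
a=cv2.resize(a,(480,400),interpolation=cv2.INTER_CUBIC);b=cv2.resize(b,(320*110//80,320),interpolation=cv2.INTER_CUBIC)
b=cv2.copyMakeBorder(b,0,80,0,0,cv2.BORDER_CONSTANT)
o=np.hstack([a,b]);o=o[:, :800] if o.shape[1]>800 else o
cv2.imwrite("pics/crop.png",o);print(o.shape)
from rig import r; from h import *
# vial: bright blob
for n,z,w in(("top",28,(323,241)),("side",28,(273,266))):
    f=cv2.imread(f"pics/{n}0.png");u,v=w;g=f[v-12:v+13,u-12:u+13].min(2)
    m=(g>165).astype(np.uint8);k,l,s,c=cv2.connectedComponentsWithStats(m)
    i=1+np.argmax(s[1:,4]);p=c[i]+[u-12,v-12];print(n,s[i],p,onz(r,n,[p],z))
for u,z in(((371,219),16),((409,256),19)):print(onz(r,"top",[u],z))
E
```

```text
(400, 800, 3)
top [ 9  8  8  8 51] [323.21568627 240.68627451] [[498.36517373 -53.21428195  28.        ]]
side [ 7  9 11  7 65] [272.87692308 265.98461538] [[498.15645972 -55.04421739  28.        ]]
[[ 555.86656226 -189.86891364   16.        ]]
[[ 450.07950286 -286.08588632   19.        ]]
```

View pics/crop.png

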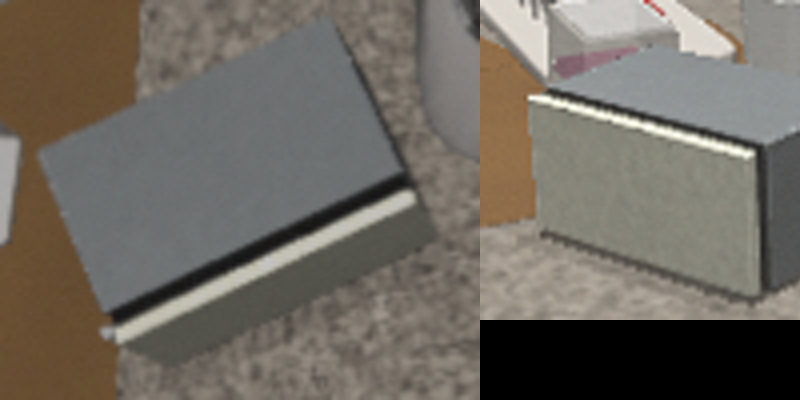

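The crop shows the roof corners at crop (38,155), (325,17), (405,178), (108,315). The door's white top strip runs from (118,335) to (413,197), with the hinge at the left.

```bash
cat >> h.py <<'E'
def cabfit(r):
    c=np.array([(38,155),(325,17),(405,178),(108,315)],float)
    W=onz(r,"top",np.array([115,140])+(c+.5)/4-.5,115)[:,:2]
    L=np.array([(60,105),(60,-105),(-60,-105),(-60,105)],float)
    a=L-L.mean(0);b=W-W.mean(0)
    th=np.arctan2((a[:,0]*b[:,1]-a[:,1]*b[:,0]).sum(),(a*b).sum());R=np.array([[np.cos(th),-np.sin(th)],[np.sin(th),np.cos(th)]])
    o=W.mean(0)-R@L.mean(0);return o,R,th,W-(L@R.T+o)
E
python3 - <<'E'
from rig import r; from h import *
o,R,th,res=cabfit(r);print(o,th,res.round(1))
c=np.array([(118,343),(416,202),(412,188)],float)
W=onz(r,"top",np.array([115,140])+(c+.5)/4-.5,113)[:,:2];print("door local",((W-o)@R).round(1))
# side view check of door strip corners
s=np.array([(530-480,97),(752-480,157),(757-480,298)],float);s=np.array([205,140])+(s+.5)/4-.5
for p,z in zip(s,(113,113,8)):print("side",((onz(r,"side",[p],z)[:,:2]-o)@R).round(1))
loc={"hinge":(-70,105),"edge":(-82,-90)}
for k,v in loc.items():print(k,R@v+o)
for q in (0,.4,1.5):
    h=R@loc["hinge"]+o;a=th-q;Q=np.array([[np.cos(a),-np.sin(a)],[np.sin(a),np.cos(a)]])
    print(q,"pocket",h+Q@(22,-85),"free edge inner",h+Q@(0,-210),"outer",h+Q@(-12,-195), "xaxis ang",a)
E
```

```text
[653.39805729 343.07966328] 0.4348613458574282 [[ 0.3 -1.1]
 [-0.2  3.2]
 [-2.5 -0. ]
 [ 2.3 -2.1]]
door local [[ -77.6  103.7]
 [ -79.2 -103.7]
 [ -69.6 -105.2]]
side [[-79.3  97.1]]
side [[ -80.1 -111.3]]
side [[ -76.6 -108.4]]
hinge [545.67817593 408.81722607]
edge [616.94554229 226.91075974]
0 pocket [601.4397979  340.99656907] free edge inner [634.1479537  218.36224865] outer [616.94554229 226.91075974] xaxis ang 0.4348613458574282
0.4 pocket [570.62742307 324.63566593] free edge inner [552.99757579 198.94482106] outer [540.48205266 213.51745571] xaxis ang 0.03486134585742817
1.5 pocket [481.97183169 348.39784422] free edge inner [361.9583953  307.09681414] outer [369.2686418  324.86083102] xaxis ang -1.0651386541425718
```

```bash
cat > st.py <<'E'
from rig import r; from h import *
o,R,th,_=cabfit(r);s=r.sense();p=s["eef_pos"];y=s["tcp_rot"][2]
print("cab local",(R.T@(p[:2]-o)).round(1),"z",p[2].round(1),"yaw",y.round(3),"want",round(th+np.pi/2,3),"F",(R.T@s["contact_force"][:2]).round(1),s["clock"])
E
echo '[[[0,0,0.121,0,0,0,0],[0,0,0.121,0,0,0,0],[0,0,0.121,0,0,0,0],[0,0,0.121,0,0,0,0],[0,0,0.121,0,0,0,0]]]' | python3 steer.py 40
echo '[[[0,0,0.12,0,0,0,0],[0,0,0,0,0,0,0]]]' | python3 steer.py; python3 st.py
```

```text
clock: 0.52
eef_pos: [248.9, 573.0, 252.8]
tcp_rot: [-3.141, 0.0, 2.121]
contact_force: [0.8, -0.0, -0.0]
opening: 0.302
grasp_force: 0.0
clock: 0.68
eef_pos: [248.9, 573.0, 252.9]
tcp_rot: [-3.141, 0.001, 2.001]
contact_force: [-0.3, -0.2, 0.3]
opening: 0.006
grasp_force: 0.0
cab local [-270.   378.9] z 252.9 yaw 2.001 want 2.006 F [-0.4 -0. ] 0.6833
```

```bash
echo '[[[0,0,0,-36,10,0,0],[0,0,0,-36,10,0,0],[0,0,0,-36,10,0,0],[0,0,0,-36,10,0,0],[0,0,0,-36,10,0,0]]]' | python3 steer.py >/dev/null
echo '[[[0,0,0,-36,10,20,0],[0,0,0,-36,10,20,0],[0,0,0,-36,10,20,0],[0,0,0,-36,10,20,0],[0,0,0,-36,10,20,0]]]' | python3 steer.py >/dev/null
echo '[[[0,0,0,-36,10,19,0],[0,0,0,-36,10,19,0],[0,0,0,-36,10,18,0],[0,0,0,0,0,0,0]]]' | python3 steer.py >/dev/null; python3 st.py
```

```text
cab local [-140.6  -90.7] z 95.8 yaw 2.008 want 2.006 F [-1.   0.1] 1.85
```

```bash
echo '[[[0,0,0,0,15,0,0],[0,0,0,0,12,0,0],[0,0,0,0,5,0,0],[0,0,0,0,4,0,0],[0,0,0,0,0,0,0]]]' | python3 steer.py >/dev/null; python3 st.py
echo '[[[0,0,0,0,3,0,0],[0,0,0,0,3,0,0],[0,0,0,0,2,0,0],[0,0,0,0,2,0,0],[0,0,0,0,0,0,0]]]' | python3 steer.py >/dev/null; python3 st.py
```

```text
cab local [-103.9  -84.9] z 99.2 yaw 2.009 want 2.006 F [-0.1  0.7] 2.2667
cab local [-93.9 -85.2] z 99.3 yaw 2.007 want 2.006 F [0.1 0.8] 2.6833
```

```bash
for i in 1; do echo '[[[0,0,0,0,2,0,0],[0,0,0,0,2,0,0],[0,0,0,0,2,0,0]]]' | python3 steer.py |grep force; python3 st.py
echo '[[[0,0,0,0,2,0,0],[0,0,0,0,2,0,0],[0,0,0,0,0,0,0]]]' | python3 steer.py >/dev/null; python3 st.py; done
```

```text
contact_force: [-1.4, -1.9, 2.0]
grasp_force: 1.2
cab local [-88.5 -85.3] z 99.1 yaw 2.007 want 2.006 F [-2.1 -1.2] 2.9333
cab local [-83.9 -85.4] z 99.1 yaw 2.007 want 2.006 F [-1.5 -1. ] 3.1833
```

```bash
echo '[[[0,0,0,0,2,0,0],[0,0,0,0,0,0,0]]]' | python3 steer.py >/dev/null; python3 st.py
echo '[[[0,0,0,0,2,0,0],[0,0,0,0,0,0,0]]]' | python3 steer.py >/dev/null; python3 st.py
```

```text
cab local [-82.7 -85.3] z 99.0 yaw 2.007 want 2.006 F [-3.8 -1.6] 3.35
cab local [-82.3 -85.4] z 98.9 yaw 2.007 want 2.006 F [-11.   -2.4] 3.5167
```

```bash
echo '[[[0,0,0,0,-15,0,0],[0,0,0,0,-35,0,0],[0,0,0,0,-35,0,0],[0,0,0,0,-35,0,0],[0,0,0,0,-30,0,0]]]' | python3 steer.py >/dev/null
echo '[[[0,0,0,-30,0,0,0],[0,0,0,-30,0,0,0],[0,0,0,-35,0,0,0],[0,0,0,0,0,0,0],[0,0,0,0,0,0,0]]]' | python3 steer.py >/dev/null; python3 st.py
python3 - <<'E'
from rig import r; from h import *
a=r.grab_frame("top");b=r.grab_frame("side")
a=cv2.resize(a[130:280,105:305],(400,300));b=cv2.resize(b[100:250,180:380],(400,300))
cv2.imwrite("pics/ajar.png",np.hstack([a,b])[:,:,::-1])
E
```

```text
cab local [-229.4 -181.9] z 99.5 yaw 2.004 want 2.006 F [-0.6  0.5] 4.35
```

View pics/ajar.png

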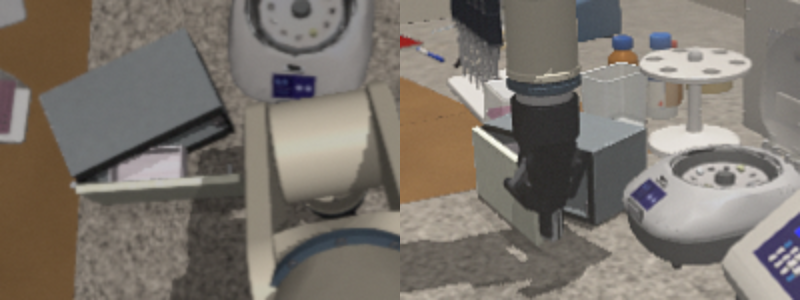

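The door stands ajar at about 0.4 rad, with its free edge near crop (240,182) and the pocket visible at (150,160). I'll hook behind the free edge.

```bash
echo '[[[0,0,0,0,40,3,0],[0,0,0,0,40,3,0],[0,0,0,0,37,4,0],[0,0,0,0,0,0,0],[0,0,0,0,0,0,0]]]' | python3 steer.py >/dev/null;python3 st.py
echo '[[[0,0,0,35,0,0,0],[0,0,0,35,0,0,0],[0,0,0,37,0,0,0],[0,0,0,0,0,0,0],[0,0,0,0,0,0,0]]]' | python3 steer.py >/dev/null; python3 st.py
```

```text
cab local [-111.5 -178.6] z 88.5 yaw 2.009 want 2.006 F [-0.2 -0.2] 4.8667
cab local [-114.5  -70.8] z 89.2 yaw 2.011 want 2.006 F [ 0.3 -0.4] 5.2833
```

```bash
echo '[[[0,0,0,4,-9,0,0],[0,0,0,6,-10,0,0],[0,0,0,6,-11,0,0],[0,0,0,6,-11,0,0]]]' | python3 steer.py >/dev/null;python3 st.py
echo '[[[0,0,0,9,-15,0,0],[0,0,0,11,-14,0,0],[0,0,0,12,-13,0,0],[0,0,0,13,-12,0,0]]]' | python3 steer.py >/dev/null;python3 st.py
echo '[[[0,0,0,14,-10,0,0],[0,0,0,15,-9,0,0],[0,0,0,16,-7,0,0],[0,0,0,17,-6,0,0]]]' | python3 steer.py >/dev/null;python3 st.py
echo '[[[0,0,0,13,-3,0,0],[0,0,0,13,-2,0,0],[0,0,0,0,0,0,0],[0,0,0,0,0,0,0]]]' | python3 steer.py >/dev/null;python3 st.py
python3 - <<'E'
from rig import r; from h import *
a=r.grab_frame("top");b=r.grab_frame("side")
a=cv2.resize(a[130:280,105:305],(400,300));b=cv2.resize(b[100:250,180:380],(400,300))
cv2.imwrite("pics/open.png",np.hstack([a,b])[:,:,::-1])
E
```

```text
cab local [-155.7  -51.8] z 89.4 yaw 2.005 want 2.006 F [1.2 0.5] 5.6167
cab local [-210.2   -6.9] z 89.3 yaw 2.005 want 2.006 F [ 0.7 -0.9] 5.95
cab local [-242.4   55.1] z 89.2 yaw 2.005 want 2.006 F [ 0.7 -1. ] 6.2833
cab local [-246.4   81.1] z 89.1 yaw 2.007 want 2.006 F [ 0.9 -0.8] 6.6167
```

View pics/open.png

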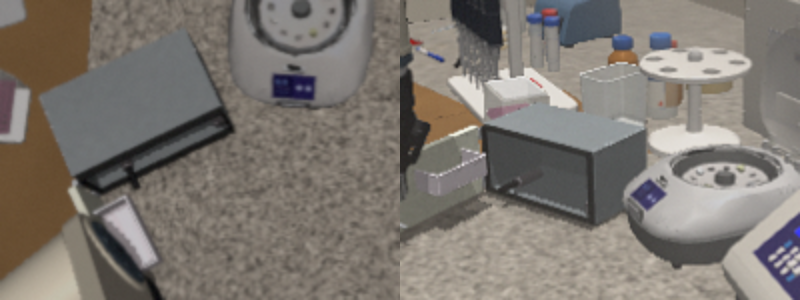

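The door is wide open: in the top crop it runs from (80,190) down to (150,290), with the pocket to its right. I'll go to the vial.

```bash
echo '[[[0,0,0,-20,-2,0,0],[0,0,0,-36,-6,0,0],[0,0,0,-40,-6,0,0],[0,0,0,-40,-6,0,0.5],[0,0,0,-40,-7,0,0.8]]]' | python3 steer.py >/dev/null
echo '[[[0,0,0,-40,-7,0,0.8],[0,0,0,-40,-7,0,0.8],[0,0,0,-40,-7,0,0.8],[0,0,0,-40,-7,0,0.8],[0,0,0,-40,-7,0,0.8]]]' | python3 steer.py >/dev/null
echo '[[[0,0,0,0,0,0,0.8],[0,0,0,0,0,0,0.8]]]' | python3 steer.py >/dev/null; python3 st.py
cat >> h.py <<'E'
def tooldelta(r,X):
    s=r.sense();rot=s["tcp_rot"];from scipy.spatial.transform import Rotation as Q
    return (Q.from_euler("xyz",rot).as_matrix().T@(np.array(X,float)-s["eef_pos"])).round(1)
E
python3 -c "
from rig import r; from h import *
print(tooldelta(r,(498.3,-54,27)))"
```

```text
cab local [-308.2 -297.1] z 89.1 yaw 2.002 want 2.006 F [-0.4  1.5] 7.7167
[ 2.3  0.2 62.1]
```

```bash
echo '[[[0,0,0,2,0,15,0.8],[0,0,0,0,0,20,0.8],[0,0,0,0,0,17,0.8],[0,0,0,0,0,10,0.8],[0,0,0,0,0,0,0.8]]]' | python3 steer.py >/dev/null; python3 st.py
echo '[[[0,0,0,0,0,0,0],[0,0,0,0,0,0,0],[0,0,0,0,0,0,0],[0,0,0,0,0,0,0],[0,0,0,0,0,0,0]]]' | python3 steer.py 30|tail -3
echo '[[[0,0,0,0,0,0,0],[0,0,0,0,0,0,0],[0,0,0,0,0,-15,0],[0,0,0,0,0,-25,0],[0,0,0,0,0,0,0]]]' | python3 steer.py|tail -3; python3 st.py
```

```text
cab local [-308.4 -290.9] z 25.4 yaw 2.007 want 2.006 F [-0.   0.4] 8.1333
contact_force: [-0.4, 0.6, 6.2]
opening: 0.274
grasp_force: 29.1
contact_force: [1.2, 0.3, 0.1]
opening: 0.27
grasp_force: 29.5
cab local [-305.1 -293.6] z 70.6 yaw 2.007 want 2.006 F [ 1.2 -0.3] 8.9667
```

```bash
echo '[[[0,0,0,0,0,-30,0],[0,0,0,0,0,-35,0],[0,0,0,0,0,-30,0],[0,0,0,0,0,-15,0],[0,0,0,0,0,0,0]]]' | python3 steer.py|tail -3
python3 - <<'E'
from rig import r; from h import *
a=r.grab_frame("top");b=r.grab_frame("side")
cv2.imwrite("pics/t3.png",a[:,:,::-1]);cv2.imwrite("pics/s3.png",b[:,:,::-1])
P=r.sense()["eef_pos"];print(P,proj(r,"side",P+[0,0,-15]))
u,v=proj(r,"side",P+[0,0,-15])[0].astype(int)
a=cv2.resize(a[205:305,125:225],(400,400),interpolation=cv2.INTER_CUBIC);b=cv2.resize(b[v-50:v+50,u-50:u+50],(400,400),interpolation=cv2.INTER_CUBIC)
cv2.imwrite("pics/grasp.png",np.hstack([a,b])[:,:,::-1])
E
```

```text
contact_force: [0.6, -0.5, -0.7]
opening: 0.27
grasp_force: 29.6
[498.34896609 -51.53143308 177.46804052] [[270.00487857 208.52810866]]
```

View pics/grasp.png

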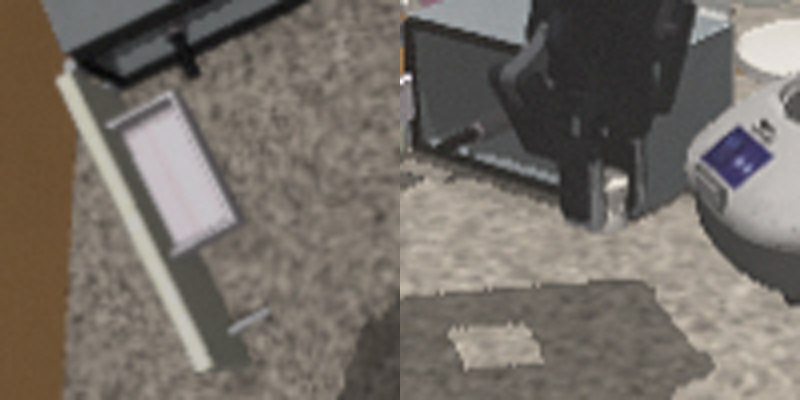

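The vial is held upright at crop (612,200). In the top crop, the pocket rim corners are at (108,126), (174,90), (241,220), (172,254), and the door's top edge runs from (75,70) to (213,365).

Run:
```python
from rig import r; from h import *
f=lambda c,z:onz(r,"top",np.array([125,205])+(np.array(c,float)+.5)/4-.5,z)[:,:2]
rim=f([(108,126),(174,90),(241,220),(172,254)],90)
d=f([(75,70),(213,365)],113);do=f([(57,80),(195,368)],113)
print("rim",rim.round(1),"lens",[np.linalg.norm(rim[i]-rim[(i+1)%4]).round(1) for i in range(4)])
o,R,th,_=cabfit(r);h=R@(-70,105)+o
for e in(d,do):
    w=e[0]-e[1];print("door y ang",np.arctan2(w[1],w[0]),"len",np.linalg.norm(w),e)
w=rim[1]-rim[2]+rim[0]-rim[3];ang=np.arctan2(w[1],w[0]);print("pocket y ang",ang,"q",th+np.pi/2-ang)
w=d[0]-d[1];A=np.arctan2(w[1],w[0]);a=A-np.pi/2;Q=np.array([[np.cos(a),-np.sin(a)],[np.sin(a),np.cos(a)]])
print("q",th-a,"pocket pred",h+Q@(22,-85),"rim ctr",rim.mean(0),"rim in door frame",((rim-h)@Q).round(1))
print("door lines in frame",((d-h)@Q).round(1),((do-h)@Q).round(1))
print("yaw want",a+np.pi)
```

```text
rim [[514.8 391.9]
 [537.  349.6]
 [452.7 304.4]
 [432.3 348. ]] lens [np.float64(47.8), np.float64(95.7), np.float64(48.1), np.float64(93.4)]
door y ang 0.4642066914861164 len 206.2732589044292 [[547.69605955 406.73603585]
 [363.2512512  314.38469579]]
door y ang 0.47552070531283835 len 202.37449010046635 [[541.59269707 418.06678606]
 [361.67075355 325.41945215]]
pocket y ang 0.4907159811551126 q 1.5149416914972123
q 1.5414509811662085 pocket pred [479.52282792 351.08967693] rim ctr [484.21491355 348.50421114] rim in door frame [[   1.3  -35.2]
 [  49.   -34.2]
 [  51.7 -129.9]
 [   3.6 -128.6]]
door lines in frame [[   2.8    0.9]
 [   2.8 -205.4]] [[ -10.1    0.5]
 [  -7.8 -201.9]]
yaw want 2.035003018281013
```

```bash
echo '[[[0,0,-0.04,0,0,0,0],[0,0,0,0,0,0,0],[0,0,0,0,0,0,0]]]' | python3 steer.py|tail -1
python3 -c "
from rig import r; from h import *
print(tooldelta(r,(483,349,135)),r.sense()['tcp_rot'])"
```

```text
grasp_force: 29.6
[362.6 170.4  41. ] [-3.13966606e+00 -1.23886558e-03  2.04579885e+00]
```

```bash
echo '[[[0,0,0,20,10,0,0],[0,0,0,30,14,0,0],[0,0,0,30,14,0,0],[0,0,0,30,14,0,0],[0,0,0,30,14,0,0]]]' | python3 steer.py|tail -1
echo '[[[0,0,0,30,14,0,0],[0,0,0,30,14,0,0],[0,0,0,30,14,0,0],[0,0,0,30,14,0,0],[0,0,0,30,14,0,0]]]' | python3 steer.py|tail -1
echo '[[[0,0,0,30,14,0,0],[0,0,0,25,12,0,0],[0,0,0,18,8,0,0],[0,0,0,0,0,0,0],[0,0,0,0,0,0,0]]]' | python3 steer.py|tail -1
python3 -c "
from rig import r; from h import *
print(tooldelta(r,(483,349,135)),r.sense()['tcp_rot'],r.sense()['clock'])"
```

```text
grasp_force: 29.6
grasp_force: 29.6
grasp_force: 29.6
[-0.8  0.5 41. ] [-3.13977480e+00  4.23631737e-04  2.04788148e+00] 10.9833
```

```bash
echo '[[[0,0,0,0,0,20,0],[0,0,0,0,0,20,0],[0,0,0,0,0,15,0],[0,0,0,0,0,10,0],[0,0,0,0,0,0,0]]]' | python3 steer.py|tail -5
echo '[[[0,0,0,0,0,6,0],[0,0,0,0,0,6,0],[0,0,0,0,0,5,0],[0,0,0,0,0,0,0],[0,0,0,0,0,0,0]]]' | python3 steer.py|tail -5
python3 -c "
from rig import r; from h import *
print(tooldelta(r,(483,349,87.4)))
b=r.grab_frame('side');u,v=proj(r,'side',[483,349,90])[0].astype(int);print(u,v)
b=cv2.resize(b[v-60:v+60,u-60:u+60],(480,480),interpolation=cv2.INTER_CUBIC)
cv2.imwrite('pics/place.png',b[:,:,::-1])"
```

```text
eef_pos: [481.8, 347.0, 109.8]
tcp_rot: [-3.137, 0.001, 2.045]
contact_force: [-0.5, -0.2, 0.6]
opening: 0.276
grasp_force: 29.6
eef_pos: [483.0, 349.0, 95.2]
tcp_rot: [-3.142, 0.0, 2.047]
contact_force: [-0.1, -0.8, -0.7]
opening: 0.273
grasp_force: 29.6
[-0.   0.   7.8]
204 180
```

View pics/place.png

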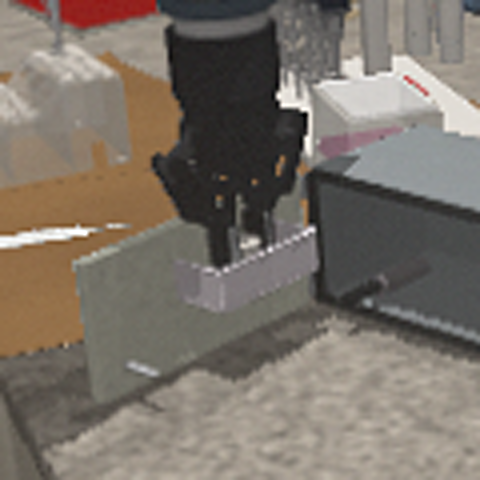

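The fingers and vial (crop 245,240) are inside the pocket behind its outer wall. I'll lower the last few mm and release.

```bash
echo '[[[0,0,0,0,0,3,0],[0,0,0,0,0,2,0],[0,0,0,0,0,1.5,0],[0,0,0,0,0,0.5,0],[0,0,0,0,0,0,0]]]' | python3 steer.py|tail -5
echo '[[[0,0,0,0,0,0.5,0],[0,0,0,0,0,0.5,0],[0,0,0,0,0,0,0]]]' | python3 steer.py|tail -5
```

```text
eef_pos: [483.3, 349.3, 89.9]
tcp_rot: [3.141, 0.0, 2.047]
contact_force: [-3.4, -4.2, 16.5]
opening: 0.278
grasp_force: 30.9
eef_pos: [483.4, 349.3, 89.7]
tcp_rot: [3.14, 0.0, 2.047]
contact_force: [-5.7, -5.1, 25.9]
opening: 0.275
grasp_force: 31.4
```

```bash
echo '[[[0,0,0,0,0,-1,0],[0,0,0,0,0,-0.5,0],[0,0,0,0,0,0,0]]]' | python3 steer.py|tail -5
echo '[[[0,0,0,0,0,0,0.35],[0,0,0,0,0,0,0.45],[0,0,0,0,0,0,0.5],[0,0,0,0,0,0,0.5]]]' | python3 steer.py|tail -3
echo '[[[0,0,0,0,0,-4,0.5],[0,0,0,0,0,-8,0.5],[0,0,0,0,0,-15,0.5],[0,0,0,0,0,-30,0.5],[0,0,0,0,0,-35,0.5]]]' | python3 steer.py|tail -3
echo '[[[0,0,0,0,0,-35,0.5],[0,0,0,-40,0,0,0.5],[0,0,0,-40,0,0,0.5],[0,0,0,-40,0,0,0.5],[0,0,0,-40,0,0,0.5]]]' | python3 steer.py|tail -3
echo '[[[0,0,0,-40,0,0,0.5],[0,0,0,-40,0,0,0.5],[0,0,0,-40,0,0,0.5],[0,0,0,0,0,0,0.5]]]' | python3 steer.py|tail -3
python3 -c "
from rig import r; from h import *
a=r.grab_frame('top');b=r.grab_frame('side');u,v=proj(r,'side',[483,349,90])[0].astype(int)
b=cv2.resize(b[v-50:v+50,u-50:u+50],(400,400),interpolation=cv2.INTER_CUBIC)
a=cv2.resize(a[205:305,125:225],(400,400),interpolation=cv2.INTER_CUBIC)
cv2.imwrite('pics/done.png',np.hstack([a,b])[:,:,::-1])"
```

```text
eef_pos: [483.3, 349.2, 90.0]
tcp_rot: [3.141, -0.0, 2.047]
contact_force: [-3.4, -2.8, 12.4]
opening: 0.275
grasp_force: 30.4
contact_force: [-0.9, -0.2, -0.1]
opening: 0.497
grasp_force: 0.0
contact_force: [0.7, 0.7, 0.0]
opening: 0.5
grasp_force: 0.0
contact_force: [1.3, 0.4, 0.5]
opening: 0.503
grasp_force: 0.0
contact_force: [-0.4, 0.2, 0.0]
opening: 0.502
grasp_force: 0.0
```

View pics/done.png

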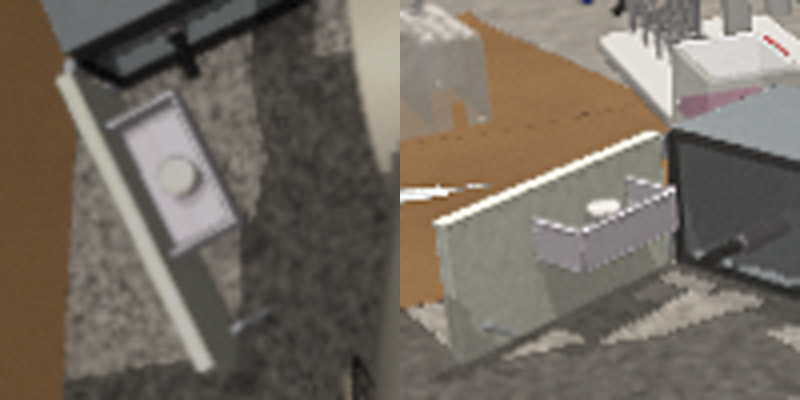

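The vial stands upright in the middle of the pocket (top crop (180,177), side crop (603,207)), the door is still wide open, and the arm is clear.

```bash
python3 -c "
from rig import r
print(r.sign_off())"
```

```text
the job is handed in; nothing more can be done
None
```

The job is handed in: the vial stands upright in the door pocket, the door is open at about 1.5 rad, and the arm was kept clear of the petri dish and timer throughout (`sign_off` returned no verdict).

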